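# Hang a board on the rail and hold it in the cam clamp

### The job

Take the board hanger from its slotted stand, hook it over the rail at the free end clear of the clamp, with the board on the cam's side, and slide it along the rail until the hook sits between the two black bands and the board hangs between the jaws. Let go of the hanger, then swing the sprung cam lever to its highest lift, where it points straight away from the jaws, so that the board is clamped, and finish while still holding the lever there by its upright grip. Leave everything else on the bench as it is.

Things in the scene. Friction and masses are not known exactly. Their poses are not given: they have to be found in the camera images.
- hanger_tab (a point): Centre of the grip tab on top of the board hanger (0.24 kg; all sizes in mm). Tab: 10 thick along x, 30 wide along y, free above the hook's ridge for 47; this point is 22 below its top, 24 above the ridge. Axes: z up, y along the board's width, x from the board to the short back leg. It starts upright (may lean a few degrees), its board 40 deep in the stand's slot.
- hook_seat (a point): Point of the hanger that lies on the rail's axis when hung: 38 straight below hanger_tab, same axes. The hook is a metal strip 40 wide bent to an upside-down U, mouth 28 wide, open below, with a 90 degree ridge as roof that centres on the rail. Its back leg's tip (with a steel bar, 60 wide, reaching 28 to +x) lies 36 below, so raise this point 50 above the rail to pass over it.
- board: The brown board on the hanger's long front leg, 8 (x) x 90 (y) x 100 high; origin at the centre of its underside, which is 198 below hanger_tab and 16 to its -x side. Axes as hanger_tab. The hanger is balanced and hangs straight.
- stand: Fixed slotted wooden block, 60 (x) x 120 (y) x 55 high, in which the hanger stands to begin with; slot 10 wide along y, its floor 15 above the table. Origin at the centre of the underside.
- mark (a point): Mark: point on the rail's axis half-way between two black bands (inner edges 44 apart), above the jaws. Axes of the fixture: y along the rail, +x away from the robot, z up. Steel rail 12 in diameter, axis 190 above the table, between two end posts 396 apart; the mark lies 70 to +y of the rail's middle.
- load (a point): Point on the rail's axis 180 on the -y side of the mark, clear of the jaws: where the hook is to be put on. Axes as mark. With the hook on the rail the board's underside hangs 30 above the table and 18 above the fixture's base.
- fixture: Fixed rail stand with cam clamp; origin on the table under the rail's middle, axes as mark. Below the mark are a loose block (pushed by the cam) and a sprung wooden jaw, first 31 apart; the gap is open at the top and both sides: the board, hung on the -x side of the rail, slides in along y. Jaw: face 5 to -x of the rail's axis, 38 to 64 above the table, 60 wide.
- block: Loose wooden pressure block, 34 (x) x 60 (y) x 66 high, resting on the fixture's base plate (12 thick) in a guide below the mark, against the cam; origin at the centre of its underside, x axis the fixture's +x. The turning cam pushes it up to 24 along +x, and with it the board against the sprung jaw: about 10 N at the highest lift.
- lever (a joint): Angle of the cam lever, rad. 0: at rest, pointing along the fixture's +y; grows counter-clockwise seen from above. Lift = 24 mm x sin(angle): highest at 1.571, where the lever points straight away from the jaws (fixture's -x); on to the stop at 2.1 it drops again. A return spring (0.12 N m at rest, 0.5 N m at the highest lift) takes it back when let go.
- cam_pivot (a point): Upright axis of the cam and lever, 110 on the -x side of the mark, 55 above the table. Axes as mark.
- handle (a point): Centre of the lever's upright round black grip, 22 in diameter, 70 tall (top 142 above the table, this point 114 above it), 95 from the pivot. It spins freely on its pin; a steel arm 22 wide, top 72 above the table, joins it to the pivot.
- lever_grip: The same black grip; origin at the centre of its underside.
- brush: Bystander, not to be disturbed: paste brush lying flat, about 220 long. Origin at the centre of the underside (as it lies).
- glue_jar: Bystander, not to be disturbed: jar, 72 across, 85 high. Origin at the centre of the underside.
- tin: Bystander, not to be disturbed: tin, 68 across, 70 high. Origin at the centre of the underside.
- mug: Bystander, not to be disturbed: white mug, 80 across, 90 high. Origin at the centre of the underside.
- weight: Bystander, not to be disturbed: round steel weight with a knob, 64 across, 60 high. Origin at the centre of the underside.
- folder: Bystander, not to be disturbed: flat white folding stick, 150 x 22 x 6. Origin at the centre of the underside.
- offcuts: Bystander, not to be disturbed: block of board offcuts, 90 x 120 x 30. Origin at the centre of the underside.
Mind the look-alikes: they are no part of the job. Of the things like the block, leave any that is grey or red; of the rest the larger one is meant.

How it is judged:
On the way, in this order (a step that is already met when the one before it is completed fails the run):
1. the hook is over the rail at the free end, clear of the jaws (x of hook_seat in the frame of mark between -0.01 and 0.01 m and z of hook_seat in the frame of mark between -0.008 and 0.012 m and y of hook_seat in the frame of mark between -0.26 and -0.08 m), for 0.2 s.
2. the hook is part-way along, still over the rail (x of hook_seat in the frame of mark between -0.01 and 0.01 m and z of hook_seat in the frame of mark between -0.008 and 0.012 m and y of hook_seat in the frame of mark between -0.07 and -0.025 m), for 0.1 s.
3. the hook hangs at the mark and has been let go, the lever still at rest (x of hook_seat in the frame of mark between -0.01 and 0.01 m and z of hook_seat in the frame of mark between -0.008 and 0.012 m and y of hook_seat in the frame of mark between -0.015 and 0.015 m and contact force between board and the fingers below 0.1 N and value of joint lever below 0.3 rad and distance between the grasp point and hanger_tab above 0.03 m), for 0.2 s.
At the end, for the whole second after the job is handed in: The hook hangs on the rail within 15 mm of the mark along the rail (upright within 0.15 rad), the robot away from it; the robot holds the lever still by its grip within 0.2 rad of the highest lift (1.57 rad) and the block presses the board with more than 3 N (x of hook_seat in the frame of mark between -0.01 and 0.01 m and z of hook_seat in the frame of mark between -0.008 and 0.012 m and y of hook_seat in the frame of mark between -0.015 and 0.015 m and value of joint lever between 1.37 and 1.77 rad and velocity of joint lever between -0.1 and 0.1 rad/s and contact force between block and board above 3 N and angle between board's own z axis and vertical below 0.15 rad and (contact force between lever_grip and the fingers above 0.5 N or contact force between lever_grip and the arm above 0.5 N) and distance between the grasp point and hanger_tab above 0.03 m); the arm keeps its last pose, push and grip.
It fails at once if a bystander is shifted by more than 30 mm (distance of any of brush, glue_jar, tin, mug, weight, folder, offcuts from where it was at the start of the episode above 0.03 m).
It also fails if it takes over 54 s, if anything falls off the work surface, if the arm or the gripper's body presses on something with over 40 N, if the wrist force passes 120 N, or if a joint passes its speed limit or range.

### The arm

A 6-joint arm with a two-finger parallel gripper is mounted at the origin on the work surface. World frame = base frame: x ahead of the robot, y to its left, z up, the work surface at z = 0. Lengths are in m, angles in rad, forces in N, time in s.
With the tool pointing down it reaches from about 0.25 to 0.725 m from the base axis. Payload 4 kg.
Tool frame: the origin (TCP) lies at the very end of the fingers, on their centre line; the grasp point (between the pads) lies 19 mm behind it; z points along the fingers, y is the line along which they close (so a half turn about z gives the same grasp; the last joint's range is limited). The gripper opens to 85 mm and grips with 20 to 120 N. Pads are 22 mm wide; open, the fingers measure 114 mm over their backs; the gripper's body (76 mm by 85 mm) begins 54 mm behind the grasp point. The pads swing forward as they close: fully open they stand 13 mm farther back than shut.
Start: joints at [-1.213, 0.241, 0.005, 1.335, 0, 1.571], TCP at [0.175, -0.468, 0.231] pointing down, gripper open.
Joint ranges: [-2.72, 2.72], [-1.05, 1.87], [-1.09, 1.28], [-1.99, 2.15], [-1.42, 1.44], [-3.14, 3.14]. Speed limits (rad/s): [2.79, 2.79, 3.14, 3.14, 3.14, 3.14].

### API

Orientations are given as a unit quaternion [x, y, z, w].
In Python, from workcell import bot, vision, workorder gives the robot as it stands.
- The arm moves only by the shell command python3 -m creep 'ROWS' [OPENING]. ROWS is JSON, a list of rows, each a list of 2 entries, a list of its own where there are three numbers: the shift along the tool's x, y, z in mm, then the turn, a rotation vector about the tool's x, y, z in rad. In form: [[[dx, dy, dz], [wx, wy, wz]], ...]. A call has 1 to 12 rows; each row shifts and turns the commanded pose from where the row before left it, along the tool's axes as they then stand; what a row does not reach is not made up. A row lasts 1/8 s, in which the tool goes at most 62.5 mm and 10.7 degrees, less where a joint would pass 70% of its speed; a pose out of reach is approached as far as the arm can. A call is refused whole if a number of a shift passes 62.5 or a number of a turn 0.188, either way. A call with a gripper value outside its range is refused whole. OPENING is the finger opening in mm, from 0 to 85.4, set as the call begins (- or left out, the last holds). The fingers move at their own pace and stop on an object; the grip force is fixed at half the most. Time passes only in rows, so rows that do not move let the fingers close. It gives the time, the measured TCP pose, the force, the opening and the grip force at its end, in the units of the state.
- bot.get_obs(): the state, without advancing time (a new reading comes with each control period).
- vision.camera(name): name is "side" or "top" or "wrist"; returns a dict with "image" (384x512x3 uint8, blue, green, red), "z_map" (384x512 float32, m along the optical axis (not along the pixel's ray), 0 where there is no reading), "K" (3x3 intrinsics, pixels), "rvec" (rotation vector, rad) and "tvec" (3), from world to camera coordinates, as OpenCV has them; the wrist camera has in their place "tool_from_camera" (4x4, takes a point from camera to tool coordinates, whose origin is the TCP and whose axes are the flange's). Camera axes: x right, y down, z forward; pixel columns grow to the right and rows downward; lengths in m; the calibration is good to about 2 mm. A picture is of the moment at which its call begins: read the wrist's pose just before it.
- workorder.job_done(): hands the job in; it is judged then, once.
Trained networks look in a picture, given as the dict that the camera call returned (one of the last four; its "shot" number tells which), for a name from the list of things; names that differ only in an ending like _2 or _b are one class to them, and where a whole thing is asked for, a point or a joint stands for the part that bears it (a point fixed in the world has none). Each returns a list of dicts, best first, with "score" (0 to 1); they miss things now and then, are a little off and sometimes report something else, mostly with a low value. They report only what shows in the picture. A call takes as long as a camera call. They do not tell look-alikes from the thing itself.
- vision.spot_in(picture, query): "position" ([column, row] in pixels, amid what is visible of it).
- vision.place_of(picture, query): "position" ([column, row] in pixels: a listed point, or the origin of a listed thing).
The state is a dict: "clock": time; "joint_pos": joint angles; "joint_vel": joint speeds; "tau": joint torques, N m; "eef_pos": TCP position; "tool_rot": TCP orientation; "ft_force": force on the tool from outside, world axes, zero at the start; "ft_torque": the same for the moment, N m; "grip_width": finger opening in m; "grasp_force": force on a finger pad.
Only numpy, scipy, OpenCV 4.12 (cv2) and the standard library are available. Lean on these libraries where they do the work, as an engineer would, in place of code of your own. Each camera call takes 0.05 s, during which the arm holds its last target. There are 200 camera calls.

## Working session

There is one attempt and no reset: what is moved stays moved. The work goes in short steps, Python scripts to look and compute and a shell command to move; the robot and the scene stay as the last step left them, time stands still between calls to the robot, and variables do not carry over. Pictures are saved under pics/ and viewed, at most 10 in all, crops included, and the job is handed in when it is done.

```bash
mkdir -p pics; cat > h.py <<'E'
import numpy as np, cv2
from scipy.spatial.transform import Rotation as R
from workcell import bot, vision, workorder
def ray(c,px):
    K=c["K"];d=np.array([(px[0]-K[0,2])/K[0,0],(px[1]-K[1,2])/K[1,1],1.])
    if "tool_from_camera" in c:
        o=c["obs"];T=np.array(c["tool_from_camera"]);Rt=R.from_quat(o["tool_rot"]).as_matrix()
        Rw=Rt@T[:3,:3];return np.array(o["eef_pos"])+Rt@T[:3,3],Rw@d
    M=cv2.Rodrigues(np.array(c["rvec"],float))[0];return -M.T@np.array(c["tvec"]).ravel(),M.T@d
def atz(c,px,z):
    o,d=ray(c,px);return o+d*(z-o[2])/d[2]
def depth(c,px):
    o,d=ray(c,px);r,q=int(round(px[1])),int(round(px[0]))
    w=c["z_map"][max(r-1,0):r+2,max(q-1,0):q+2];w=w[w>0]
    return o+d*np.median(w) if len(w) else None
def cam(n):
    o=bot.get_obs();c=vision.camera(n);c["obs"]=o;return c
def proj(c,P):
    K=c["K"]
    if "tool_from_camera" in c:
        o=c["obs"];T=np.array(c["tool_from_camera"]);Rt=R.from_quat(o["tool_rot"]).as_matrix()
        p=T[:3,:3].T@(Rt.T@(np.array(P)-o["eef_pos"])-T[:3,3])
    else: p=cv2.Rodrigues(np.array(c["rvec"],float))[0]@np.array(P)+np.array(c["tvec"]).ravel()
    return (K@p)[:2]/p[2]
E
python3 - <<'E'
from h import *
np.set_printoptions(precision=3,suppress=True)
ims=[]
for n in("top","side"):
    c=cam(n);cv2.imwrite(f"pics/{n}0.png",c["image"]);ims.append(c["image"])
    for q in("hanger_tab","hook_seat","board","stand","mark","load","fixture","block","cam_pivot","handle","lever_grip"):
        for r in vision.place_of(c,q)[:3]:
            print(n,q,np.round(r["position"],1),round(r["score"],2),depth(c,r["position"]))
print(bot.get_obs())
E
```

```text
top hanger_tab [309.7 211.6] 0.75 [ 0.483 -0.188  0.233]
top hanger_tab [133.9 254.6] 0.64 [0.367 0.362 0.019]
top hook_seat [305.  214.8] 0.9 [ 0.478 -0.179  0.2  ]
top hook_seat [121.7 180.1] 0.45 [0.608 0.402 0.063]
top hook_seat [253.7 246. ] 0.26 [ 0.395 -0.032  0.004]
top board [300.8 222.7] 0.6 [ 0.461 -0.175  0.132]
top board [384.3 209.1] 0.34 [ 0.516 -0.467  0.029]
top stand [299.7 227.3] 0.83 [ 0.453 -0.18   0.056]
top mark [204.5 153.3] 0.59 [0.664 0.117 0.194]
top mark [297.7 225.4] 0.33 [ 0.455 -0.168  0.111]
top load [264.6 152. ] 0.85 [ 0.667 -0.063  0.197]
top fixture [230.5 167.3] 0.6 [0.663 0.047 0.012]
top block [211.1 184.5] 0.8 [0.591 0.107 0.074]
top block [180.8 249.2] 0.59 [0.383 0.201 0.067]
top block [163.4 204. ] 0.51 [0.532 0.266 0.042]
top cam_pivot [210.4 195.8] 0.84 [0.554 0.109 0.075]
top handle [175.  197.5] 0.61 [0.539 0.211 0.138]
top handle [233.3 168.2] 0.44 [0.66  0.038 0.012]
top lever_grip [180.7 196. ] 0.43 [0.55  0.201 0.095]
side hanger_tab [314.5 166.4] 0.8 [ 0.484 -0.169  0.213]
side hook_seat [315.8 171.6] 0.94 [ 0.477 -0.169  0.194]
sid
[... 593 characters left out ...]
56 [0.539 0.138 0.071]
side cam_pivot [235.9 222.6] 0.21 [0.607 0.113 0.078]
side handle [230.4 239.4] 0.56 [0.537 0.219 0.119]
side handle [320.3 210.1] 0.23 [ 0.43  -0.149  0.056]
side lever_grip [228.7 249.2] 0.5 [0.544 0.221 0.074]
{'clock': 1.2, 'joint_pos': array([-1.213,  0.241,  0.005,  1.335,  0.   ,  1.571]), 'joint_vel': array([-0.   , -0.001, -0.001,  0.002, -0.   ,  0.001]), 'tau': array([  0.   , -37.222,  25.269,   0.001,   0.   ,  -0.   ]), 'eef_pos': array([ 0.175, -0.468,  0.231]), 'tool_rot': array([ 0.984,  0.178,  0.   , -0.   ]), 'ft_force': array([-0.088,  0.082,  0.122]), 'ft_torque': array([0.019, 0.066, 0.008]), 'grasp_force': 0.0, 'grip_width': 0.08564983721585781}
```

View pics/top0.png

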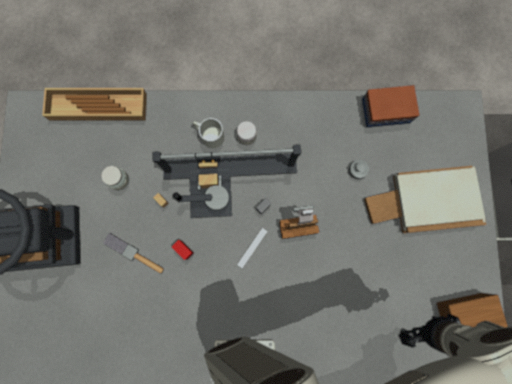

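View pics/side0.png

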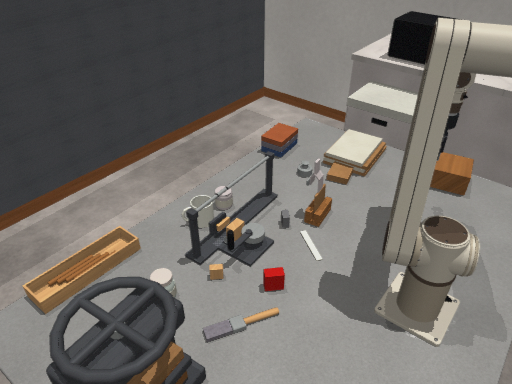

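The top view shows the fixture with its rail at about (160,158)–(296,152), the lever grip at (177,197) and the hanger in its stand at (300,222). Block candidates are brown in the guide (208,180), red (182,249), grey (262,206) and small wooden (161,200). The brown one in the guide fits: it is the larger of those neither grey nor red. I won't touch any of them directly. Next I'll refine the poses and take an enlarged crop.

```bash
python3 - <<'E'
from h import *
np.set_printoptions(precision=4,suppress=True)
c=cam("top");cv2.imwrite("pics/crop0.png",cv2.resize(c["image"][130:255,140:330],None,fx=4,fy=4,interpolation=cv2.INTER_CUBIC))
P=[]
v,u=np.mgrid[125:260,130:340];
for y,x in zip(v.ravel(),u.ravel()):
    if c["z_map"][y,x]>0:
        o,d=ray(c,(x,y));p=o+d*c["z_map"][y,x];P.append([*p,x,y])
P=np.array(P)
m=(P[:,2]>.175)&(P[:,0]>.6)&(P[:,0]<.75); q=P[m]
print("rail-ish",len(q),q[:,:3].min(0),q[:,:3].max(0))
mm=m&(P[:,1]<.20)&(P[:,1]>-.1);q=P[mm];k=np.polyfit(q[:,1],q[:,0],1);print("x=k y+b",k,"z",np.median(q[:,2]),"yaw",-np.arctan(k[0]))
m=(P[:,0]<.56)&(P[:,0]>.4)&(P[:,1]<-.08)&(P[:,1]>-.28)
for lo,hi in((.035,.07),(.1,.14),(.16,.2),(.2,.26)):
    q=P[m&(P[:,2]>lo)&(P[:,2]<hi)][:,:3]
    if len(q)>2:
        r=cv2.minAreaRect((q[:,:2]*1000).astype(np.float32));print(lo,len(q),q.mean(0),q[:,2].max(),r)
m=(P[:,0]<.6)&(P[:,1]>.15)&(P[:,2]>.115)&(P[:,1]<.3);print("grip",P[m][:,:3].mean(0),P[m][:,2].max())
print(vision.camera("wrist")["tool_from_camera"])
E
```

```text
rail-ish 719 [ 0.6386 -0.1697  0.1802] [0.69   0.2723 0.2084]
x=k y+b [-0.0518  0.6661] z 0.19476616028349447 yaw 0.05172468215930951
0.035 478 [ 0.452  -0.1724  0.0546] 0.0698278068476863 ((485.20855712890625, -162.04824829101562), (119.93669128417969, 145.15919494628906), 8.723730087280273)
0.1 80 [ 0.4616 -0.1835  0.1164] 0.13964619499450293 ((465.07830810546875, -185.3809814453125), (81.9626235961914, 44.38612747192383), 76.12590026855469)
0.16 135 [ 0.4799 -0.1805  0.176 ] 0.1998831693268064 ((484.96038818359375, -181.287353515625), (43.85244369506836, 55.67132568359375), 8.14031982421875)
0.2 55 [ 0.4827 -0.1813  0.2281] 0.23857998779416878 ((483.7099914550781, -182.2675323486328), (11.598132133483887, 30.649173736572266), 9.10067367553711)
grip [0.5447 0.2079 0.1372] 0.1457541768196704
[[-0.0009 -0.965  -0.2622  0.0665]
 [ 1.     -0.0008 -0.0005  0.001 ]
 [ 0.0003 -0.2622  0.965  -0.1434]
 [ 0.      0.      0.      1.    ]]
```

View pics/crop0.png

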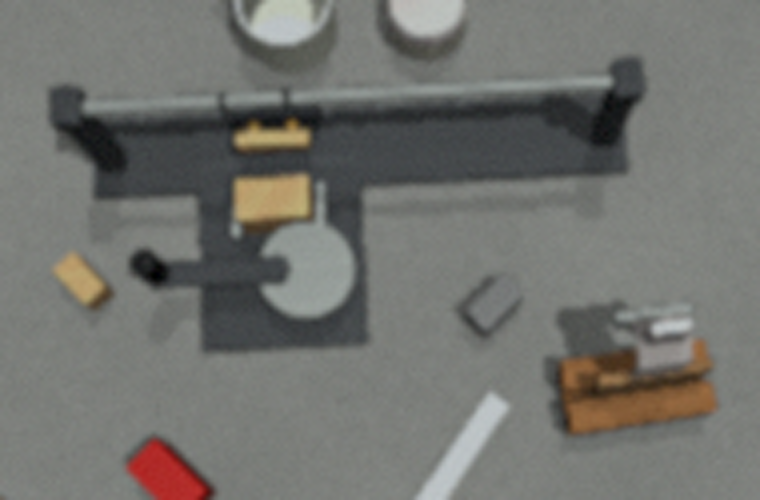

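```bash
python3 -m creep '[[[0,0,-40],[0,0,-0.18]],[[0,0,-40],[0,0,-0.18]],[[0,0,-40],[0,0,-0.18]],[[0,0,-30],[0,0,-0.18]],[[0,0,0],[0,0,-0.18]],[[0,0,0],[0,0,-0.18]],[[0,0,0],[0,0,-0.18]],[[0,0,0],[0,0,-0.10]]]'
```

```text
clock: 2.3
eef_pos: [0.1751, -0.4683, 0.3813]
tool_rot: [0.652, 0.758, -0.0, 0.0]
ft_force: [-0.3, 0.4, -0.3]
grip_width: 0.0853
grasp_force: 0.0
```

The crop confirms that the brown block sits in the guide against the cam. The black bands are at about (195.5,155) and (211.8,154), and the grip is at (177,197). The tab's top is at (0.484,−0.182), with a yaw of about 9°. I'll hover above the tab.

```bash
python3 -m creep '[[[34,50,3],[0,0,0]],[[34,50,3],[0,0,0]],[[34,50,3],[0,0,0]],[[34,50,3],[0,0,0]],[[34,50,3],[0,0,0]],[[34,50,3],[0,0,0]],[[33,48,3],[0,0,0]],[[0,0,0],[0,0,0]]]' 50
cat > w.py <<'E'
from h import *
import sys
np.set_printoptions(precision=4,suppress=True)
def cloud(c):
    Z=c["z_map"];v,u=np.nonzero(Z>0);K=c["K"];d=np.stack([(u-K[0,2])/K[0,0],(v-K[1,2])/K[1,1],np.ones(len(u))],1)*Z[v,u][:,None]
    if "tool_from_camera" in c:
        o=c["obs"];T=np.array(c["tool_from_camera"]);Rt=R.from_quat(o["tool_rot"]).as_matrix();p=d@T[:3,:3].T+T[:3,3]
        return p@Rt.T+o["eef_pos"],p,u,v
    M=cv2.Rodrigues(np.array(c["rvec"],float))[0];p=(d-np.array(c["tvec"]).ravel())@M;return p,p,u,v
E
python3 - <<'E'
from w import *
c=cam("wrist");cv2.imwrite("pics/w1.png",c["image"])
p,t,u,v=cloud(c);print(c["obs"]["eef_pos"],c["obs"]["tool_rot"])
b=(abs(p[:,0]-.484)<.06)&(abs(p[:,1]+.182)<.06)
for lo,hi in((.215,.26),(.165,.2)):
    q=p[b&(p[:,2]>lo)&(p[:,2]<hi)]
    if len(q)>5: print(lo,len(q),q.mean(0),np.percentile(q[:,2],95),cv2.minAreaRect((q[:,:2]*1000).astype(np.float32)))
for n in("hanger_tab","hook_seat"):
    for r in vision.place_of(c,n)[:2]: print(n,r["position"],r["score"],depth(c,r["position"]),atz(c,r["position"],.213))
E
```

```text
clock: 3.3
eef_pos: [0.4868, -0.1799, 0.359]
tool_rot: [0.651, 0.759, 0.0, -0.001]
ft_force: [0.0, -0.5, 0.3]
grip_width: 0.0501
grasp_force: 0.0
[ 0.4868 -0.1799  0.359 ] [ 0.6508  0.7592  0.     -0.0009]
0.215 489 [ 0.4837 -0.1812  0.2334] 0.23625897567480647 ((483.5024719238281, -183.10963439941406), (10.440949440002441, 30.18165397644043), 8.758100509643555)
0.165 1107 [ 0.4802 -0.1814  0.1778] 0.18638852228021816 ((480.95245361328125, -183.67190551757812), (36.45980453491211, 40.243141174316406), 8.691576957702637)
hanger_tab [249.6, 180.2] 0.57 [ 0.483  -0.1801  0.2351] [ 0.4835 -0.1854  0.213 ]
hook_seat [249.4, 168.5] 0.71 [ 0.4814 -0.1706  0.2349] [ 0.4818 -0.1751  0.213 ]
hook_seat [252.6, 317.1] 0.33 [ 0.5256 -0.4522  0.0309] [ 0.507  -0.3222  0.213 ]
```

View pics/w1.png

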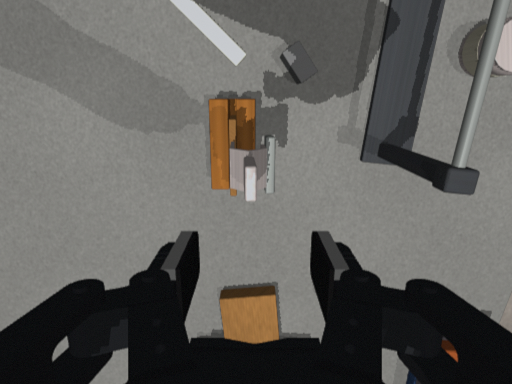

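The wrist view shows the white tab at (250,183), square between the fingers. I'll descend and grip.

```bash
python3 -m creep '[[[-2.5,-3.7,42],[0,0,0]],[[0,0,50],[0,0,0]],[[0,0,40],[0,0,0]],[[0,0,20],[0,0,0]],[[0,0,10],[0,0,0]],[[0,0,0],[0,0,0]]]' 50 && python3 -m creep '[[[0,0,0],[0,0,0]],[[0,0,0],[0,0,0]],[[0,0,0],[0,0,0]],[[0,0,0],[0,0,0]],[[0,0,0],[0,0,0]]]' 0
```

```text
clock: 4.2
eef_pos: [0.4807, -0.1868, 0.1985]
tool_rot: [0.654, 0.757, -0.0, -0.0]
ft_force: [0.9, 0.2, -1.4]
grip_width: 0.0505
grasp_force: 0.0
clock: 4.82
eef_pos: [0.4796, -0.1866, 0.1998]
tool_rot: [0.653, 0.757, -0.002, -0.0]
ft_force: [-5.6, -1.3, 8.6]
grip_width: 0.0093
grasp_force: 58.4
```

```bash
python3 -m creep '[[[0,0,-8],[0,0,0]],[[0,0,-15],[0,0,0]],[[0,0,-20],[0,0,0]],[[0,0,-25],[0,0,0]],[[0,0,-25],[0,0,0]],[[0,0,-10],[0,0,0]],[[0,0,0],[0,0,0]]]'
python3 - <<'E'
from w import *
c=cam("wrist");cv2.imwrite("pics/w2.png",c["image"])
o=c["obs"];print(o["eef_pos"],R.from_quat(o["tool_rot"]).as_matrix().T,o["ft_force"],o["grip_width"])
p,t,u,v=cloud(c)
# rail seen by wrist
m=(p[:,2]>.18)&(p[:,2]<.202)&(p[:,0]>.63)&(p[:,0]<.72)&(p[:,1]>-.11)
q=p[m];print(len(q));k=np.polyfit(q[:,1],q[:,0],1) if len(q)>20 else 0;print(k,np.percentile(q[:,2],95) if len(q) else 0)
c=cam("top");p,t,u,v=cloud(c);g=c["image"][v,u].mean(1)
m=(p[:,2]>.18)&(p[:,2]<.21)&(p[:,0]>.63)&(p[:,0]<.70)&(p[:,1]>-.09)&(p[:,1]<.21);q=p[m]
print(np.polyfit(q[:,1],q[:,0],1))
print("bands px->",atz(c,(195.5,155),.194),atz(c,(211.8,154.2),.194))
for n in("top","side"):
    c=cam(n)
    for k in("mark","load","cam_pivot","handle"):
        for r in vision.place_of(c,k)[:1]: print(n,k,r["score"],atz(c,r["position"],{"mark":.19,"load":.19,"cam_pivot":.055,"handle":.114}[k]))
E
```

```text
clock: 5.7
eef_pos: [0.4824, -0.186, 0.3023]
tool_rot: [0.653, 0.757, 0.001, 0.001]
ft_force: [-0.5, -0.8, -2.6]
grip_width: 0.0093
grasp_force: 59.0
[ 0.4824 -0.186   0.3023] [[-0.1466  0.9892 -0.001 ]
 [ 0.9892  0.1466  0.003 ]
 [ 0.0031 -0.0005 -1.    ]] [-0.4575 -0.7501 -2.5736] 0.009297154761956007
0
0 0
[-0.0497  0.6659]
bands px-> [0.6583 0.1433 0.194 ] [0.6608 0.0947 0.194 ]
top mark 0.95 [0.6612 0.1181 0.19  ]
top load 0.87 [ 0.6683 -0.0562  0.19  ]
top cam_pivot 0.52 [ 0.4683 -0.1883  0.055 ]
top handle 0.43 [0.5464 0.2138 0.114 ]
side mark 0.74 [0.4627 0.31   0.19  ]
side load 0.69 [ 0.6655 -0.0595  0.19  ]
side cam_pivot 0.8 [0.5394 0.1258 0.055 ]
side handle 0.51 [0.5461 0.1993 0.114 ]
```

View pics/w2.png

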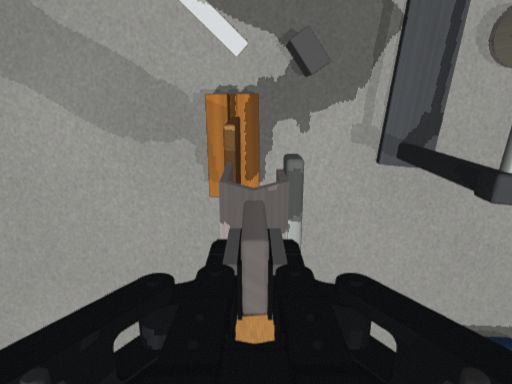

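The hanger is held and clear of the stand. I'll rotate it to the rail's yaw (about 0.05 rad) and hover over the load point.

```bash
python3 -m creep '[[[20,40,0],[0,0,0]],[[20,40,0],[0,0,0]],[[20,40,0],[0,0,0]],[[18,40,0],[0,0,0]],[[15,43,0],[0,0,0]],[[0,0,0],[0,0,0.098]],[[0,0,0],[0,0,0]],[[0,0,0],[0,0,0]]]'
python3 - <<'E'
from w import *
c=cam("wrist");cv2.imwrite("pics/w3.png",c["image"])
o=c["obs"];print(o["eef_pos"],R.from_quat(o["tool_rot"]).as_matrix().T,o["ft_force"])
p,t,u,v=cloud(c)
m=(p[:,2]>.184)&(p[:,2]<.202)&(p[:,0]>.63)&(p[:,0]<.70)&(p[:,1]>0.0)&(p[:,1]<.21);q=p[m]
print(len(q),np.polyfit(q[:,1],q[:,0],1),q[:,1].min(),q[:,1].max(),np.percentile(q[:,2],90))
# hook roof in tool coords
for lo,hi in((-.06,.0),(0,.012),(.012,.03)):
    m=(abs(t[:,0])<.03)&(abs(t[:,1])<.045)&(t[:,2]>lo)&(t[:,2]<hi);q=t[m]*1000
    if len(q)>5: print(lo,len(q),q.mean(0),q.min(0),q.max(0))
for r in vision.place_of(c,"mark")[:2]: print(r,atz(c,r["position"],.19))
E
```

```text
clock: 7.3
eef_pos: [0.6683, -0.0645, 0.3016]
tool_rot: [0.689, 0.725, 0.0, 0.0]
ft_force: [0.6, -1.0, -2.2]
grip_width: 0.0095
grasp_force: 59.4
[ 0.6683 -0.0645  0.3016] [[-0.0499  0.9988 -0.0001]
 [ 0.9988  0.0499  0.0003]
 [ 0.0003 -0.0001 -1.    ]] [ 0.6104 -0.9893 -2.2246]
1703 [-0.0425  0.6665] 3.6941055920336474e-06 0.06384036729513967 0.1972636963852345
-0.06 15107 [  5.7616   0.4342 -44.9484] [-13.4502 -43.5354 -59.9978] [18.6204 44.8484 -0.0244]
0 216 [18.4238  0.1294  7.1668] [15.8819 -4.8219  0.0028] [22.9537  5.1535 11.9937]
0.012 2562 [11.8345 -0.1599 22.238 ] [ -9.4466 -18.5207  12.0353] [23.3081 18.4671 29.9909]
{'position': [40.3, 107.6], 'score': 0.31} [ 0.5093 -0.0143  0.19  ]
```

View pics/w3.png

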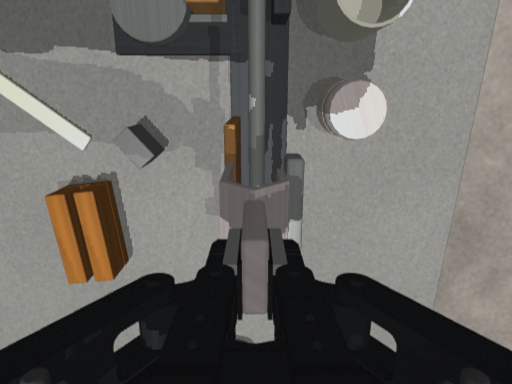

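The hook is aligned over the rail: the rail enters at (257,150), centred in the mouth. I'll lower it.

```bash
python3 -m creep '[[[0,0.8,20],[0,0,0]],[[0,0,25],[0,0,0]],[[0,0,20],[0,0,0]],[[0,0,10],[0,0,0]],[[0,0,4],[0,0,0]],[[0,0,0],[0,0,0]]]' && python3 -m creep '[[[0,0,2],[0,0,0]],[[0,0,2],[0,0,0]],[[0,0,0],[0,0,0]]]'
```

```text
clock: 8.15
eef_pos: [0.6695, -0.0643, 0.223]
tool_rot: [0.69, 0.724, 0.0, 0.0]
ft_force: [0.8, 0.5, -2.7]
grip_width: 0.0093
grasp_force: 59.4
clock: 8.52
eef_pos: [0.6693, -0.0641, 0.2182]
tool_rot: [0.69, 0.724, -0.0, -0.0]
ft_force: [-1.1, 0.1, -2.8]
grip_width: 0.0093
grasp_force: 59.4
```

```bash
python3 -m creep '[[[0,0,1],[0,0,0]],[[0,0,1],[0,0,0]],[[0,0,1],[0,0,0]],[[0,0,0],[0,0,0]]]'
```

```text
clock: 9.02
eef_pos: [0.6699, -0.0642, 0.2158]
tool_rot: [0.69, 0.724, 0.001, 0.001]
ft_force: [1.4, 0.4, -0.8]
grip_width: 0.0093
grasp_force: 59.8
```

The rail is carrying the hanger now. I'll raise it about 1 mm and slide to roughly −55 mm from the mark, then look at the bands.

```bash
python3 -m creep '[[[5,0,-1.5],[0,0,0]],[[12,0,0],[0,0,0]],[[15,0,0],[0,0,0]],[[15,0,0],[0,0,0]],[[15,0,0],[0,0,0]],[[15,0,0],[0,0,0]],[[15,0,0],[0,0,0]],[[15,0,0],[0,0,0]],[[12,0,0],[0,0,0]],[[6,0,0],[0,0,0]],[[0,0,0],[0,0,0]],[[0,0,0],[0,0,0]]]'
python3 - <<'E'
from w import *
c=cam("wrist");cv2.imwrite("pics/w4.png",c["image"])
o=c["obs"];print(o["eef_pos"],o["tool_rot"],o["ft_force"])
p,t,u,v=cloud(c);g=c["image"][v,u].mean(1)
m=(p[:,2]>.19)&(p[:,2]<.203)&(p[:,0]>.645)&(p[:,0]<.68)&(p[:,1]>0.08)&(p[:,1]<.25);q=p[m]
k=np.polyfit(q[:,1],q[:,0],1);print(k,q[:,1].min(),q[:,1].max())
r=abs(p[:,0]-np.polyval(k,p[:,1]))<.003
for y in np.arange(.08,.19,.003):
    s=m&r&(abs(p[:,1]-y)<.0015);print(round(y,3),s.sum(),g[s].mean().round() if s.any() else None,end="; ")
E
```

```text
clock: 10.52
eef_pos: [0.6633, 0.0602, 0.2168]
tool_rot: [0.69, 0.724, -0.0, 0.0]
ft_force: [0.2, 0.1, -2.8]
grip_width: 0.0088
grasp_force: 59.5
[0.6633 0.0602 0.2168] [ 0.6898  0.724  -0.0001  0.0001] [ 0.1575  0.1411 -2.8367]
[-0.0514  0.6669] 0.08001027394014519 0.16769506358639188
0.08 3 127.0; 0.083 75 93.0; 0.086 68 113.0; 0.089 70 114.0; 0.092 73 114.0; 0.095 70 48.0; 0.098 78 62.0; 0.101 71 114.0; 0.104 72 115.0; 0.107 78 114.0; 0.11 76 115.0; 0.113 75 115.0; 0.116 79 115.0; 0.119 74 115.0; 0.122 87 115.0; 0.125 87 114.0; 0.128 85 114.0; 0.131 88 115.0; 0.134 90 115.0; 0.137 91 114.0; 0.14 90 115.0; 0.143 92 47.0; 0.146 91 58.0; 0.149 97 115.0; 0.152 93 114.0; 0.155 93 115.0; 0.158 96 114.0; 0.161 98 114.0; 0.164 101 114.0; 0.167 28 114.0; 0.17 0 None; 0.173 0 None; 0.176 0 None; 0.179 0 None; 0.182 0 None; 0.185 0 None; 0.188 0 None;
```

View pics/w4.png

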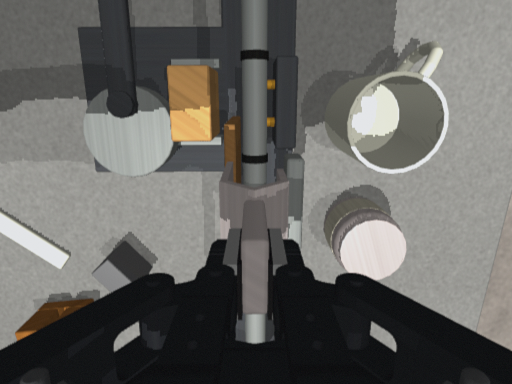

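The bands are at (254,158) and (254,54), so the mark is at (0.661, 0.120). The hook has 57 mm to go. The block at (192,103) leaves the board a free lane.

```bash
python3 -m creep '[[[8,0,0],[0,0,0]],[[10,0,0],[0,0,0]],[[10,0,0],[0,0,0]],[[10,0,0],[0,0,0]],[[10,0,0],[0,0,0]],[[7,0,0],[0,0,0]],[[2,0,0],[0,0,0]],[[0,0,1],[0,0,0]],[[0,0,0],[0,0,0]]]' && python3 -m creep '[[[0,0,0],[0,0,0]],[[0,0,0],[0,0,0]],[[0,0,0],[0,0,0]],[[0,0,0],[0,0,0]]]' 40
```

```text
clock: 11.7
eef_pos: [0.6606, 0.1173, 0.2159]
tool_rot: [0.69, 0.724, 0.0, 0.0]
ft_force: [1.1, 0.1, -1.7]
grip_width: 0.009
grasp_force: 59.7
clock: 12.2
eef_pos: [0.6605, 0.1176, 0.216]
tool_rot: [0.69, 0.724, 0.0, 0.0]
ft_force: [0.2, 0.5, 0.7]
grip_width: 0.0399
grasp_force: 0.0
```

```bash
python3 -m creep '[[[0,0,-10],[0,0,0]],[[0,0,-25],[0,0,0]],[[0,0,-30],[0,0,0]],[[0,0,-25],[0,0,0]],[[0,0,0],[0,0,0]],[[25,-28,0],[0,0,0]],[[25,-28,0],[0,0,0]],[[25,-28,0],[0,0,0]],[[22,-26,0],[0,0,0]],[[0,0,0],[0,0,0]],[[0,0,0],[0,0,0]]]' 50
python3 - <<'E'
from w import *
c=cam("wrist");cv2.imwrite("pics/w5.png",c["image"])
o=c["obs"];print(o["eef_pos"],o["tool_rot"],o["ft_force"])
p,t,u,v=cloud(c)
def rect(m):
    q=p[m];print(len(q),q.mean(0),cv2.minAreaRect((q[:,:2]*1000).astype(np.float32)))
rect((p[:,2]>.134)&(p[:,2]<.15)&(abs(p[:,0]-.546)<.03)&(abs(p[:,1]-.21)<.03))
for n in("top","side"):
    c=cam(n);p,t,u,v=cloud(c)
    m=(p[:,2]>.20)&(p[:,2]<.26)&(abs(p[:,0]-.66)<.03)&(abs(p[:,1]-.12)<.05);rect(m);print(np.percentile(p[m][:,2],95))
    if n=="side": cv2.imwrite("pics/s5.png",cv2.resize(c["image"][130:290,160:340],None,fx=4,fy=3.6))
E
```

```text
clock: 13.58
eef_pos: [0.5458, 0.2089, 0.3052]
tool_rot: [0.689, 0.724, -0.0, 0.0]
ft_force: [-0.5, 0.5, -0.6]
grip_width: 0.0498
grasp_force: 0.0
[0.5458 0.2089 0.3052] [ 0.6895  0.7243 -0.0004  0.0001] [-0.4524  0.495  -0.6375]
399 [0.546  0.2108 0.1415] ((546.2296142578125, 210.09893798828125), (19.91698455810547, 20.348894119262695), 48.58333969116211)
96 [0.6583 0.1209 0.2316] ((658.7605590820312, 131.90792846679688), (11.98706340789795, 71.3691177368164), 2.123605251312256)
0.25189763550435906
62 [0.6555 0.1252 0.2157] ((656.9263305664062, 120.08429718017578), (63.131832122802734, 11.317484855651855), 85.88138580322266)
0.2427284774362331
```

View pics/s5.png

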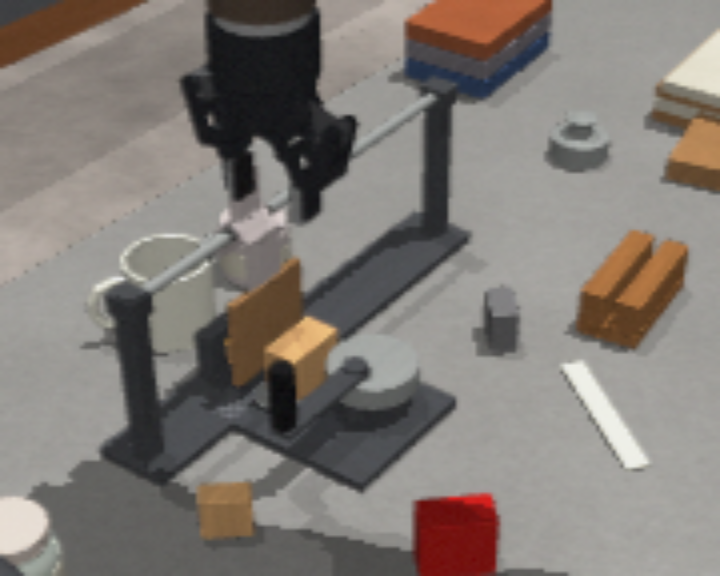

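The side view shows the hanger on the rail at (255,225), the board hanging between the block and the jaw, and the lever at rest with its grip at (283,395). I'll go down onto the grip.

```bash
python3 -m creep '[[[1.3,0.3,40],[0,0,0]],[[0,0,45],[0,0,0]],[[0,0,45],[0,0,0]],[[0,0,40],[0,0,0]],[[0,0,25],[0,0,0]],[[0,0,13],[0,0,0]],[[0,0,0],[0,0,0]]]' && python3 -m creep '[[[0,0,0],[0,0,0]],[[0,0,0],[0,0,0]],[[0,0,0],[0,0,0]],[[0,0,0],[0,0,0]]]' 0
```

```text
clock: 14.6
eef_pos: [0.546, 0.2099, 0.097]
tool_rot: [0.69, 0.724, -0.001, -0.0]
ft_force: [-0.3, 0.0, -0.0]
grip_width: 0.0498
grasp_force: 0.0
clock: 15.1
eef_pos: [0.5459, 0.2107, 0.0996]
tool_rot: [0.689, 0.724, 0.001, 0.0]
ft_force: [-3.3, -1.4, 5.8]
grip_width: 0.0207
grasp_force: 58.7
```

```bash
python3 - <<'E'
from h import *
o=bot.get_obs();p=o["eef_pos"];T=R.from_quat(o["tool_rot"]).as_matrix()
a=.0514;f=lambda th:np.array([.5508-.095*np.sin(th+a),.1148+.095*np.cos(th+a),p[2]])
N=22;q=[f(t) for t in np.linspace(0,1.571,N+1)];print(p,q[0])
for i in range(N): print(i,np.round(T.T@(q[i+1]-q[i])*1000,1)[:2])
E
```

```text
[0.54592698 0.21072936 0.09957845] [0.54591915 0.20967453 0.09957845]
0 [-0.3 -6.8]
1 [-0.7 -6.7]
2 [-1.2 -6.7]
3 [-1.7 -6.6]
4 [-2.2 -6.4]
5 [-2.6 -6.3]
6 [-3.  -6.1]
7 [-3.5 -5.8]
8 [-3.9 -5.6]
9 [-4.3 -5.3]
10 [-4.6 -5. ]
11 [-5.  -4.6]
12 [-5.3 -4.2]
13 [-5.6 -3.9]
14 [-5.8 -3.4]
15 [-6.1 -3. ]
16 [-6.3 -2.6]
17 [-6.4 -2.1]
18 [-6.6 -1.7]
19 [-6.7 -1.2]
20 [-6.7 -0.7]
21 [-6.8 -0.2]
```

```bash
python3 -m creep '[[[-0.3,-6.8,0],[0,0,0]],[[-0.7,-6.7,0],[0,0,0]],[[-1.2,-6.7,0],[0,0,0]],[[-1.7,-6.6,0],[0,0,0]],[[-2.2,-6.4,0],[0,0,0]],[[-2.6,-6.3,0],[0,0,0]],[[-3,-6.1,0],[0,0,0]],[[-3.5,-5.8,0],[0,0,0]],[[-3.9,-5.6,0],[0,0,0]],[[-4.3,-5.3,0],[0,0,0]],[[-4.6,-5,0],[0,0,0]]]'
```

```text
clock: 16.48
eef_pos: [0.4815, 0.1812, 0.0995]
tool_rot: [0.689, 0.725, 0.003, -0.0]
ft_force: [1.9, 4.8, 7.1]
grip_width: 0.0204
grasp_force: 59.3
```

```bash
python3 -m creep '[[[-5,-4.6,0],[0,0,0]],[[-5.3,-4.2,0],[0,0,0]],[[-5.6,-3.9,0],[0,0,0]],[[-5.8,-3.4,0],[0,0,0]],[[-6.1,-3,0],[0,0,0]],[[-6.3,-2.6,0],[0,0,0]],[[-6.4,-2.1,0],[0,0,0]],[[-6.6,-1.7,0],[0,0,0]],[[-6.7,-1.2,0],[0,0,0]],[[-6.7,-0.7,0],[0,0,0]],[[-6.8,-0.2,0],[0,0,0]],[[0,0,0],[0,0,0]]]'
python3 - <<'E'
from w import *
o=bot.get_obs();p=o["eef_pos"];d=p[:2]-[.5508,.1148];print(p,o["ft_force"],"r",np.hypot(*d),"lever",np.arctan2(-d[0],d[1])-.0514)
c=cam("side");cv2.imwrite("pics/s6.png",cv2.resize(c["image"][130:290,160:340],None,fx=4,fy=3.6))
E
```

```text
clock: 17.98
eef_pos: [0.4554, 0.1135, 0.0994]
tool_rot: [0.689, 0.725, 0.003, -0.002]
ft_force: [-3.9, 8.7, 12.3]
grip_width: 0.0206
grasp_force: 59.8
[0.4554 0.1135 0.0994] [-3.8977  8.6532 12.3336] r 0.09545835483570661 lever 1.532632071428894
```

View pics/s6.png

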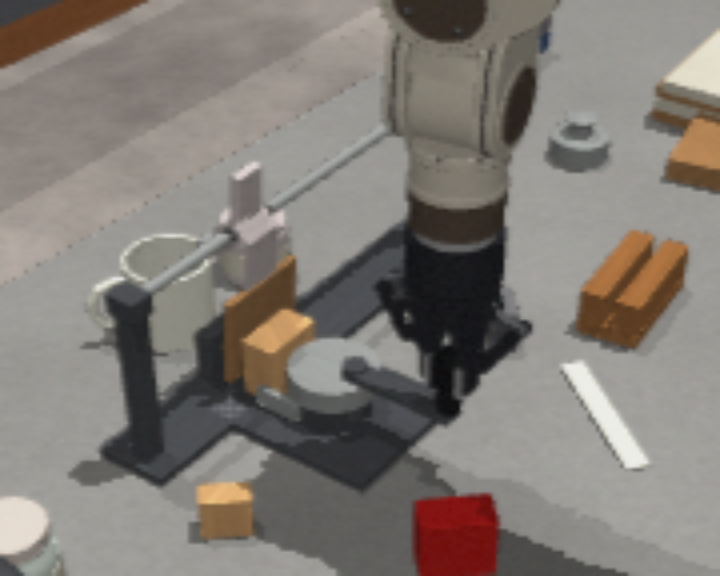

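The lever points away from the jaws and the block presses the board. The hanger hangs upright at (250,220), clear of the robot. I'll add a small trim, let it settle, and check the hook position.

```bash
python3 -m creep '[[[-2.5,0,0],[0,0,0]],[[0,0,0],[0,0,0]],[[0,0,0],[0,0,0]],[[0,0,0],[0,0,0]],[[0,0,0],[0,0,0]]]'
python3 - <<'E'
from w import *
o=bot.get_obs();p=o["eef_pos"];d=p[:2]-[.5508,.1148];print("lever",np.arctan2(-d[0],d[1])-.0514,o["joint_vel"].round(3))
c=cam("top");p,t,u,v=cloud(c)
m=(p[:,2]>.235)&(p[:,2]<.26)&(abs(p[:,0]-.66)<.03)&(abs(p[:,1]-.12)<.05);print(m.sum(),p[m].mean(0),p[m][:,1].min(),p[m][:,1].max())
E
```

```text
clock: 18.65
eef_pos: [0.4554, 0.1115, 0.0994]
tool_rot: [0.689, 0.725, 0.003, -0.003]
ft_force: [-3.9, 9.2, 13.4]
grip_width: 0.0203
grasp_force: 59.8
lever 1.5538482978662982 [ 0.    -0.    -0.    -0.     0.001  0.001]
49 [0.656  0.1208 0.2483] 0.10596288735872755 0.1347983280810388
```

```bash
python3 -c "
from workcell import workorder
print(workorder.job_done())"
```

```text
the job is handed in; nothing more can be done
None
```

The job is handed in at about 19 s on the clock: the hanger hangs between the bands within about 1 mm of the mark, and the gripper is holding the cam lever at about 1.55 rad with the board clamped. I saw the clamping in the camera view but could not measure the force, and the hand-in returned no verdict.

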